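Load a roller blank into the drilling gutter

ROBOT

A 6-joint arm with a two-finger parallel gripper is mounted at the origin on the work surface. World frame = base frame: x ahead of the robot, y to its left, z up, the work surface at z = 0. Lengths are in mm, angles in rad, forces in N, time in s.
With the tool pointing down it reaches from about 350 to 975 mm from the base axis. Payload 7.1 kg.
Tool frame: the origin (TCP) lies midway between the tips of the shut fingers; the grasp point (between the pads) lies 19 mm behind it (ctrl.tcp_to_grasp is the distance from the TCP to the grasp point, in mm); z points along the fingers, y is the line along which they close (so a half turn about z gives the same grasp; the last joint's range is limited). The gripper opens to 88 mm and grips with 3 to 60 N. Pads are 20 mm wide; open, the fingers measure 115 mm over their backs; the gripper's body (75 mm by 178 mm) begins 61 mm behind the grasp point.
Start: joints at [1.223, 0.423, 1.63, -0, 1.089, -0.019], TCP at [201.785, 591.513, 222.675] pointing down, gripper open.
Joint ranges: [-3, 3], [-0.9, 2.11], [0.09, 2.58], [-1.31, 4.45], [0.11, 2.69], [-2.54, 2.54]. Speed limits (rad/s): [2.39, 2.39, 3.01, 3.14, 3.14, 3.14].

INTERFACE

Orientations are given as a rotation vector (axis times angle).
In Python, from workcell import get_obs, cams, ticket, boxes_of, ctrl gives the robot as it stands.
- The arm moves only by the shell command python3 -m creep 'ROWS' [OPENING]. ROWS is JSON, one flat list of numbers, 4 for each row, row after row: the shift along the world's x, y, z in m, then the turn about the world's z in rad. In form: [tx, ty, tz, spin, tx, ty, tz, spin, ...]. A call has 1 to 10 rows; each row is the pose to reach, as a shift and turn from the pose commanded when the call began; what a row does not reach only later rows make up. A row lasts 1/12 s, in which the tool goes at most 41.7 mm and 7.16 degrees, less where a joint would pass 70% of its speed; a pose out of reach is approached as far as the arm can. A call with a gripper value outside its range is refused whole. OPENING is the opening, from 0 (shut) to 1 (fully open), set as the call begins (- or left out, the last holds). The fingers move at their own pace and stop on an object; the grip force is fixed at half the most. Time passes only in rows, so rows that repeat a pose let the fingers close. It gives the time, the measured TCP pose, the force, the opening and the grip force at its end, in the units of the state.
- get_obs(): the state, without advancing time (a new reading comes with each control period).
- cams.get_image(name): name is "scene" or "top" or "wrist"; returns (picture, depth): 384x512x3 uint8, red, green, blue; 384x512 float32, mm along the optical axis (not along the pixel's ray), 0 where there is no reading.
- cams.get_calibration(name): a dict with "mtx" (3x3 intrinsics, pixels), "D" ([k1, k2, p1, p2, k3] as OpenCV has them; the pictures are not rectified), "R" (3x3) and "t" (3): a world point X has camera coordinates R X + t; the wrist camera has in their place "mount" (4x4, takes a point from camera to tool coordinates, whose origin is the TCP and whose axes are the flange's). Camera axes: x right, y down, z forward; pixel columns grow to the right and rows downward; lengths in mm; the calibration is good to about 2 mm. A picture is of the moment at which its call begins: read the wrist's pose just before it. get_calibration takes no time and is no camera call.
- ticket.close_job(): hands the job in; it is judged then, once.
Trained networks look in the newest picture that a camera, given by its name, has taken for a name from the list of things; names that differ only in an ending like _2 or _b are one class to them, and where a whole thing is asked for, a point or a joint stands for the part that bears it (a point fixed in the world has none). Each returns a list of dicts, best first, with "score" (0 to 1); they miss things now and then, are a little off and sometimes report something else, mostly with a low value. They report only what shows in the picture. A call takes as long as a camera call. They do not tell look-alikes from the thing itself.
- boxes_of(camera, target): "centre" ([column, row] in pixels, amid what is visible of it).
The state is a dict: "t": time; "qpos": joint angles; "qvel": joint speeds; "joint_torque": joint torques, N m; "ee_pos": TCP position; "orientation": TCP orientation; "ft_force": force on the tool from outside, world axes, zero at the start; "moment": the same for the moment, N m; "width": finger opening in mm; "grasp_force": force on a finger pad.
Only numpy, scipy, OpenCV 4.12 (cv2) and the standard library are available. Lean on these libraries where they do the work, as an engineer would, in place of code of your own. Each camera call takes 0.05 s, during which the arm holds its last target. There are 200 camera calls.

TASK

With the fingertips alone, push the wooden roller that lies in the sloped gutter uphill until it drops over the crest into the pocket and rests against the end stop. Then push the keeper bar by its upright peg until it stands square across the gutter behind the roller, so that the roller cannot roll back. Do not lift the roller out of the gutter and do not displace the other things on the bench.

Things in the scene. Friction and masses are not known exactly. Their poses are not given: they have to be found in the camera images.
- gutter: Sloped plywood gutter fixed to the bench, 300 x 116 mm. Origin: centre of its underside, on the bench; x points uphill, y to the left looking uphill, z up (all numbers here and below: mm, in this frame). Side walls: inner faces y = +-30, outer +-46. Ramp surface z = 45 + 0.1405 x (8 degrees) from x = -150 to the crest at x = 60. Wall tops: 22 above the line of the ramp.
- crest (a point): Upper edge of the ramp, mid-width, at x = 60, z = 53. Past it the floor steps down 4 into a pocket that falls 3 degrees towards the end stop: a roller whose centre has passed the crest rolls on to the stop by itself.
- stop_face (a point): Top of the end stop's downhill face, mid-width, at x = 108, z = 96. The stop is a dark block 18 thick across the top of the gutter.
- sill_top (a point): Top centre of the low sill across the bottom of the gutter, x = -137 to -125; it stands 9 above the ramp (z = 36) and keeps the roller from rolling out. The roller's downhill side can be reached from above it.
- roller: Round beech roller, 50 diameter, 56 long, 70 to 130 g, free to roll, lying across the gutter. Origin: its centre; y is its axis, x and z turn as it rolls. Starts against the low sill, centre at about x = -108, z = 55; on the ramp it rolls back if let go. Against the end stop in the pocket its centre is at about x = 83, y = 0, z = 73.
- keeper (a joint): Keeper: flat wooden bar, 88 long, 14 wide, z = 77 to 89, turning level about a vertical pivot on the left wall. 0: above that wall, pointing downhill; negative: swung outwards, off the gutter; 1.57 (hard stop): square across the gutter, pointing to -y, 5 behind the seated roller. Grows counter-clockwise from above. Starts between -0.8 and 0, stays where left (0.03 N m friction).
- keeper_pivot (a point): Centre of the keeper's pivot, at the bar's top face: x = 48, y = 38, z = 89.
- keeper_peg (a point): Top centre of the upright round peg on the keeper, 66 from the pivot, on the bar's centre line. The peg is 12 in diameter and stands 28 above the bar's top; its top is at z = 117.
- spare_roller: A second roller like the first, standing on its end on the bench on the gutter's right (-y) side, 50 diameter, 56 high; leave alone. Origin: centre of its underside.
- offcut: Plywood offcut 70 x 40 x 22 flat on the bench on the gutter's left side, near its low end; leave alone. Origin: centre of its underside.
- chisel: Wood chisel, 240 long, lying on the robot's right; leave alone. Origin on the bench under its ferrule; x points to the blade.
- hammer: Hammer lying on the robot's left; leave alone. Origin under it, x points to the head.
- glue: White glue bottle, 60 diameter, 170 high, standing on the robot's right; leave alone. Origin: centre of its underside.
- tin: Open steel tin, 80 diameter, 90 high, standing on the robot's left; leave alone. Origin: centre of its underside.
- square: Try square with a dark wooden stock and steel blade, lying on the robot's left; leave alone. Origin: under the middle of the stock.
Mind the look-alikes: they are no part of the job. Leave any orange, pink or purple look-alike of the roller alone.

How it is judged (in metres and radians):
On the way, in this order (a step that is already met when the one before it is completed fails the run):
1. the roller rests in the pocket against the end stop, the keeper still out of the gutter (x of roller in the frame of gutter between 0.076 and 0.089 m and z of roller in the frame of gutter between 0.066 and 0.079 m and y of roller in the frame of gutter between -0.01 and 0.01 m and linear speed of roller below 0.03 m/s and value of joint keeper below 1 rad), for 0.2 s.
2. the keeper stands across the gutter behind the roller (x of roller in the frame of gutter between 0.076 and 0.089 m and z of roller in the frame of gutter between 0.066 and 0.079 m and y of roller in the frame of gutter between -0.01 and 0.01 m and linear speed of roller below 0.03 m/s and value of joint keeper above 1.4 rad), for 0.2 s.
At the end, for the whole second after the job is handed in: The roller is at rest in the pocket with its centre within about 7 mm of the place where it touches the end stop, and the keeper is within 10 degrees (joint above 1.4 rad) of square across the gutter behind it (all of step 2).
It fails at once if the roller is lifted off the gutter's floor or leaves the gutter (z of roller in the frame of gutter above 0.095 m or (x of roller in the frame of gutter below 0.02 m and z of roller in the frame of gutter above 0.09 m) or (x of roller in the frame of gutter below -0.05 m and z of roller in the frame of gutter above 0.08 m) or y of roller in the frame of gutter above 0.03 m or y of roller in the frame of gutter below -0.03 m or z of roller in the frame of gutter below 0.03 m).
It fails at once if another thing on the bench is displaced by more than 20 mm (distance of any of spare_roller, offcut, chisel, hammer, glue, tin, square from where it was at the start of the episode above 0.02 m).
It fails at once if the spare roller, glue bottle or tin is tipped (angle between any of spare_roller, glue, tin's own z axis and vertical above 0.5 rad).
It also fails if it takes over 58 s, if anything falls off the work surface, if the arm or the gripper's body presses on something with over 40 N, if the wrist force passes 120 N, or if a joint passes its speed limit or range.

## Working session

There is one attempt and no reset: what is moved stays moved. The work goes in short steps, Python scripts to look and compute and a shell command to move; the robot and the scene stay as the last step left them, time stands still between calls to the robot, and variables do not carry over. Pictures are saved under pics/ and viewed, at most 10 in all, crops included, and the job is handed in when it is done.

```bash
ls; mkdir -p pics
python3 - <<'E'
from workcell import get_obs,cams,boxes_of
import cv2,numpy as np
o=get_obs();print(o['t'],o['ee_pos'],o['orientation'],o['width'])
ims=[]
for c in ['scene','top']:
    im,d=cams.get_image(c);np.savez(f'{c}.npz',im=im,d=d)
    ims.append(im[:,:,::-1])
    for n in ['gutter','roller','keeper','keeper_peg','spare_roller']:
        print(c,n,[(np.round(b['centre']).tolist(),round(b['score'],2)) for b in boxes_of(c,n)][:4])
for c,i in zip(['scene','top'],ims): cv2.imwrite(f'pics/{c}0.png',i)
E
```

```text
pics
0.0 [201.61443048 591.01862989 221.8908218 ] [-5.14082364e-01 -3.09896221e+00  2.37583227e-03] 87.75290706266745
scene gutter [([241.0, 225.0], 0.8)]
scene roller [([205.0, 210.0], 0.73), ([167.0, 233.0], 0.73), ([244.0, 186.0], 0.72), ([180.0, 186.0], 0.72)]
scene keeper [([386.0, 208.0], 0.27)]
scene keeper_peg [([240.0, 196.0], 0.65)]
scene spare_roller [([224.0, 247.0], 0.56)]
top gutter [([285.0, 189.0], 0.56), ([127.0, 162.0], 0.54)]
top roller [([373.0, 227.0], 0.72), ([365.0, 194.0], 0.64), ([266.0, 249.0], 0.64), ([333.0, 272.0], 0.62)]
top keeper [([282.0, 204.0], 0.69), ([285.0, 187.0], 0.42)]
top keeper_peg [([276.0, 201.0], 0.68)]
top spare_roller [([312.0, 155.0], 0.75)]
```

View pics/top0.png

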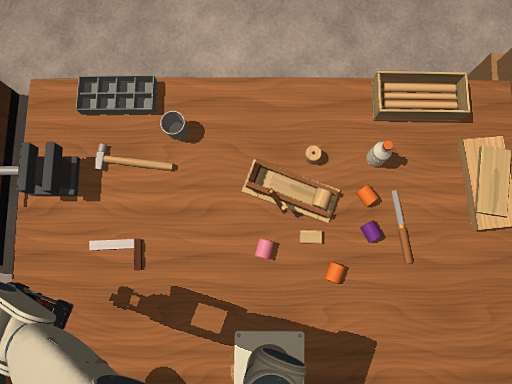

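View pics/scene0.png

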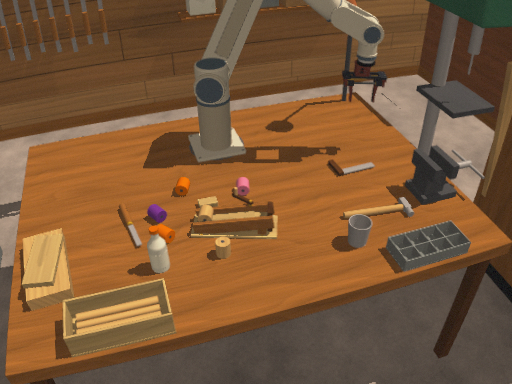

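The top view shows the gutter at (290,190), with its dark end stop at upper left (252,178) and its low end at right (332,205). The beech roller lies in the gutter at (323,197), and the keeper and peg are at (280,203).

Things that could be taken for the roller: spare on end (313,154), orange (368,196) and (336,272), purple (372,231), pink (264,249), offcut (311,237). I choose the beech one inside the gutter at (323,197). Next I fit the gutter pose from depth and check a crop.

```bash
cat > h.py <<'E'
import numpy as np,cv2
from workcell import cams
def cloud(c,d,box,T=None):
    k=cams.get_calibration(c);u0,v0,u1,v1=box
    V,U=np.mgrid[v0:v1,u0:u1];z=d[v0:v1,u0:u1].ravel()
    n=cv2.undistortPoints(np.c_[U.ravel(),V.ravel()].astype(float)[:,None],k['mtx'],k['D'])[:,0]
    P=np.c_[n*z[:,None],z]
    W=(P-k['t'].ravel())@k['R'] if T is None else P@T[:3,:3].T+T[:3,3]
    W[z<=0]=np.nan
    return W
def hm(x,y):
    r=45+.1405*x
    z=np.where(x>60,49-.0524*(x-60),r)
    z=np.where((x>-137)&(x<-125),r+9,z)
    z=np.where((abs(y)>30),r+22,z)
    z=np.where((x>108)&(x<126)&(abs(y)<46),96,z)
    dx=25**2-(x+108)**2
    z=np.where((abs(y)<28)&(dx>0),np.maximum(z,55+np.sqrt(np.maximum(dx,0))),z)
    return np.where((abs(x)>150)|(abs(y)>46),0,z)
def tog(W,p):
    c,s=np.cos(p[2]),np.sin(p[2]);d=W[:,:2]-p[:2]
    return np.c_[d@[c,s],d@[-s,c],W[:,2]]
E
python3 - <<'E'
from h import *
from scipy.optimize import differential_evolution as DE
f=np.load('top.npz');im=f['im']
W=cloud('top',f['d'],(225,140,360,228));ok=np.isfinite(W[:,0]);W=W[ok]
print(len(W),W.min(0),W.max(0),np.median(W[:,2]))
c=W[W[:,2]>20][:,:2].mean(0);print(c)
def cost(p):
    g=tog(W,p);m=(abs(g[:,0])<180)&(abs(g[:,1])<70)
    return np.minimum(abs(g[m,2]-hm(g[m,0],g[m,1])),20).sum()+(~m).sum()*0+np.minimum(W[~m,2].clip(0),20).sum()
r=DE(cost,[(c[0]-60,c[0]+60),(c[1]-60,c[1]+60),(.9,2.4)],seed=1,maxiter=150);print(r.x,r.fun/len(W))
p=r.x;np.save('p.npy',p)
g=tog(W,p)
m=(g[:,2]>92)&(abs(g[:,0])<100)&(abs(g[:,1])<130);print('peg pts',np.round(g[m]).tolist())
m=(g[:,2]>40)&(g[:,1]>48)&(g[:,0]<60);print('keeper',np.round(g[m]).tolist()[:40])
k=cams.get_calibration('top')
def pr(G):
    c,s=np.cos(p[2]),np.sin(p[2]);G=np.array(G,float)
    X=np.c_[p[0]+c*G[:,0]-s*G[:,1],p[1]+s*G[:,0]+c*G[:,1],G[:,2]]
    return cv2.projectPoints(X,cv2.Rodrigues(k['R'])[0],np.ravel(k['t']).astype(float),k['mtx'],k['D'])[0][:,0]
big=cv2.resize(im[140:240,220:380,::-1],None,fx=5,fy=5,interpolation=cv2.INTER_CUBIC)
for q in pr([[-150,46,46],[-150,-46,46],[150,46,88],[150,-46,88],[60,0,53],[108,0,96],[48,38,89],[-108,0,80]]):
    cv2.circle(big,tuple(int(a) for a in ((q-[220,140]+.5)*5)),3,(255,255,0),-1)
cv2.imwrite('pics/crop1.png',big)
E
```

```text
11831 [ 433.92182671 -302.33497264  -12.33416036] [730.31041376 148.27557111 120.1318219 ] 0.6743491732434461
[558.43940986 -75.96771535]
[556.18458449 -63.83354055   1.22523923] 3.008795759543013
peg pts [[52.0, 38.0, 92.0], [46.0, 37.0, 94.0], [45.0, 40.0, 95.0], [49.0, 44.0, 93.0], [34.0, 52.0, 93.0], [23.0, 54.0, 93.0], [17.0, 63.0, 95.0], [15.0, 68.0, 94.0], [-2.0, 72.0, 114.0], [-5.0, 71.0, 116.0], [-0.0, 76.0, 114.0], [-3.0, 75.0, 117.0], [-6.0, 73.0, 112.0], [-9.0, 73.0, 115.0], [-1.0, 78.0, 115.0], [-4.0, 78.0, 117.0], [-7.0, 76.0, 113.0], [-10.0, 76.0, 120.0], [-2.0, 80.0, 108.0], [-5.0, 80.0, 114.0], [-8.0, 80.0, 118.0], [-11.0, 77.0, 106.0], [-3.0, 81.0, 93.0], [-6.0, 82.0, 106.0], [-9.0, 80.0, 98.0], [-18.0, 79.0, 93.0], [-12.0, 88.0, 93.0]]
keeper [[45.0, 48.0, 88.0], [44.0, 51.0, 83.0], [41.0, 50.0, 89.0], [38.0, 49.0, 88.0], [35.0, 48.0, 89.0], [40.0, 54.0, 90.0], [37.0, 52.0, 88.0], [34.0, 52.0, 93.0], [31.0, 50.0, 88.0], [28.0, 49.0, 89.0], [36.0, 55.0, 85.0], [33.0, 54.0, 87.0], [30.0, 53.0, 87.0], [27.0, 52.0, 88.0], [21.0, 50.0, 86.0], [32.0, 57.0, 88.0], [29.0, 56.0, 86.0], [26.0, 55.0, 86.0], [23.0, 54.0, 93.0], [20.0, 53.0, 90.0], [31.0, 59.0, 84.0], [28.0, 58.0, 84.0], [25.0, 57.0, 85.0], [22.0, 57.0, 91.0], [19.0, 56.0, 91.0], [16.0, 54.0, 87.0], [27.0, 62.0, 87.0], [24.0, 61.0, 91.0], [21.0, 60.0, 89.0], [18.0, 59.0, 91.0], [15.0, 57.0, 84.0], [12.0, 56.0, 87.0], [23.0, 63.0, 83.0], [20.0, 62.0, 88.0], [17.0, 63.0, 95.0], [14.0, 60.0, 87.0], [11.0, 59.0, 83.0], [22.0, 66.0, 84.0], [19.0, 65.0, 86.0], [16.0, 64.0, 82.0]]
```

View pics/crop1.png

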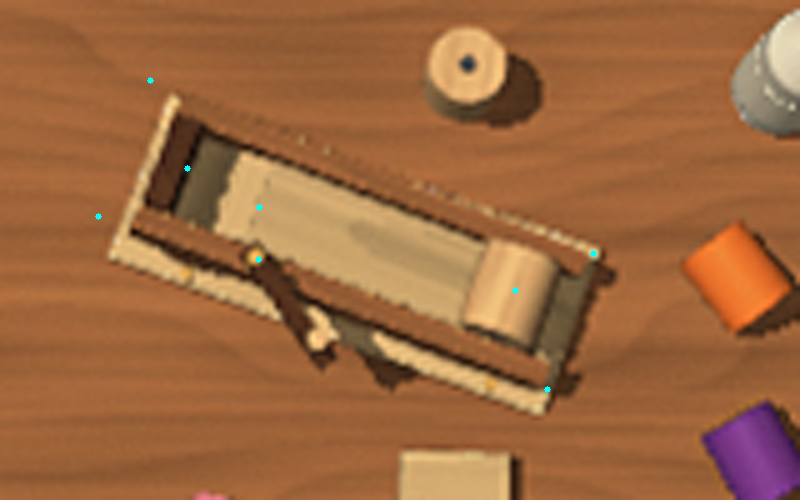

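The fit overlays well: the points sit on the pivot, crest, stop and roller centre. The crop shows the natural beech roller in the low end at crop pixel (515,290), with the keeper swung outward to about -0.62 rad and its peg at (320,335). Gutter yaw is 1.225 rad.

Plan: spin the tool by about -1.59 and set the fingers slightly apart across the gutter. Then come down behind the roller at gutter x ≈ -165.

```bash
python3 -m creep '[0.014,-0.038,0,-0.12,0.028,-0.076,0,-0.24,0.042,-0.114,0,-0.36,0.056,-0.152,0,-0.48,0.07,-0.19,0,-0.6,0.084,-0.228,0,-0.72,0.098,-0.266,0,-0.84,0.112,-0.304,0,-0.96,0.126,-0.342,0,-1.08,0.14,-0.38,0,-1.2]' 0.15; python3 -c "
from workcell import get_obs
o=get_obs();print(o['qpos'],o['width'])"
```

```text
t: 1.43
ee_pos: [342.1, 209.8, 223.0]
orientation: [2.18, 2.261, 0.001]
ft_force: [1.3, 1.1, -0.1]
width: 24.7
grasp_force: 0.0
[ 5.20563063e-01  8.41627084e-02  2.09539513e+00 -4.46706978e-05
  9.61072511e-01  4.84006897e-01] 24.699420839603995
```

```bash
python3 -m creep '[0.014,-0.038,0,-0.05,0.028,-0.076,0,-0.1,0.042,-0.114,0,-0.15,0.056,-0.152,0,-0.2,0.07,-0.19,0,-0.25,0.084,-0.228,0,-0.3,0.098,-0.266,0,-0.35,0.112,-0.304,0,-0.389,0.126,-0.342,0,-0.389,0.14,-0.38,0,-0.389]' && python3 -m creep '[0.009,-0.024,-0.03,0,0.018,-0.049,-0.06,0,0.018,-0.049,-0.09,0,0.018,-0.049,-0.10,0,0.018,-0.049,-0.10,0,0.018,-0.049,-0.10,0]'
cat >> h.py <<'E'
def wrist(name):
    from workcell import get_obs
    o=get_obs();im,d=cams.get_image('wrist');k=cams.get_calibration('wrist')
    T=np.eye(4);T[:3,:3]=cv2.Rodrigues(np.array(o['orientation'],float))[0];T[:3,3]=o['ee_pos']
    cv2.imwrite(f'pics/{name}.png',im[:,:,::-1])
    return o,cloud('wrist',d,(0,0,512,384),T@np.array(k['mount']))
def status():
    p=np.load('p.npy');from_=__import__('workcell').get_obs()
    R=cv2.Rodrigues(np.array(from_['orientation'],float))[0]
    a=np.arctan2(R[1,1],R[0,1])
    print('tcp in gutter',tog(np.array([from_['ee_pos']]),p).round(1),'tool y yaw rel',round(a-p[2],3),'q',np.round(from_['qpos'],2),'F',np.round(from_['ft_force'],1),from_['t'])
E
python3 - <<'E'
from h import *
status()
o,W=wrist('w1');W=W[np.isfinite(W[:,0])]
p=np.load('p.npy');g=tog(W,p)
m=(g[:,2]>-5)&(g[:,2]<125)&(abs(g[:,0]+20)<150)&(abs(g[:,1])<60)
g=g[m];print(len(g))
from scipy.optimize import least_squares
m=(g[:,0]<60)&(g[:,0]>-145)&(abs(g[:,1])<46);e=g[m,2]-hm(g[m,0],g[m,1]);print('med err',np.median(e),np.mean(abs(e)))
r=g[(g[:,2]>66)&(g[:,0]<-60)&(g[:,0]>-140)&(abs(g[:,1])<29)];print('roller top',len(r),r.min(0),r.max(0),r.mean(0))
E
```

```text
t: 2.27
ee_pos: [482.1, -170.8, 222.9]
orientation: [2.572, 1.803, 0.001]
ft_force: [0.4, -0.4, 0.6]
width: 13.0
grasp_force: 0.0
t: 2.77
ee_pos: [499.6, -216.9, 122.9]
orientation: [-2.57, -1.805, 0.001]
ft_force: [0.5, 0.2, -0.0]
width: 13.4
grasp_force: 0.0
tcp in gutter [[-163.2    1.4  122.9]] tool y yaw rel -1.572 q [-0.43  0.45  1.88  0.    0.82 -0.09] F [ 0.5  0.2 -0. ] 2.7667
27565
med err 0.8557127867724716 1.8610142718576113
roller top 6398 [-129.08545104  -28.14670611   66.02138151] [-82.95980983  28.20101661  83.20313893] [-1.03991929e+02  3.30960702e-02  7.70937841e+01]
```

View pics/w1.png

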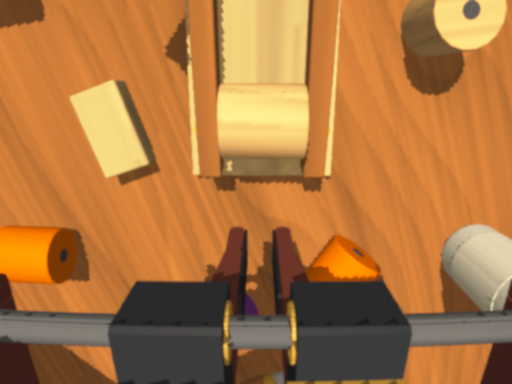

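The wrist view shows the roller at (263,120), centred in the gutter. The fingers at (235–290,250) line up with it, the orange look-alike is off to the side at (345,258), and the fit holds within about 1 mm. Descending behind the sill.

```bash
python3 -m creep '[0.001,-0.0005,-0.02,0,0.001,-0.0005,-0.04,0,0.001,-0.0005,-0.06,0,0.001,-0.0005,-0.076,0,0.001,-0.0005,-0.076,0,0.003,0.005,-0.076,0,0.0045,0.009,-0.076,0,0.006,0.0135,-0.076,0,0.006,0.0135,-0.076,0,0.006,0.0135,-0.076,0]'; python3 -c "
from h import *;status()"
```

```text
t: 3.65
ee_pos: [506.5, -203.7, 47.7]
orientation: [2.57, 1.805, 0.001]
ft_force: [-0.1, 0.8, 0.6]
width: 13.3
grasp_force: 0.0
tcp in gutter [[-148.5   -0.7   47.7]] tool y yaw rel -1.571 q [-0.4   0.57  1.9   0.    0.67 -0.06] F [-0.1  0.8  0.6] 3.65
```

```bash
python3 -m creep '[0.002,0.0056,0.0008,0,0.0041,0.0113,0.0017,0,0.0061,0.0169,0.0025,0,0.0081,0.0226,0.0034,0,0.0102,0.0282,0.0042,0,0.0122,0.0339,0.0051,0,0.0142,0.0395,0.0059,0,0.0163,0.0452,0.0067,0,0.0183,0.0508,0.0076,0,0.0203,0.0564,0.0084,0]'; python3 -c "
from h import *;status()"
```

```text
t: 4.48
ee_pos: [526.2, -147.0, 55.1]
orientation: [-2.571, -1.805, 0.0]
ft_force: [-1.6, -4.6, 4.1]
width: 13.0
grasp_force: 2.4
tcp in gutter [[-88.4   0.   55.1]] tool y yaw rel -1.572 q [-0.29  0.56  1.9  -0.    0.69  0.05] F [-1.6 -4.6  4.1] 4.4833
```

```bash
python3 -m creep '[0.002,0.0056,0.0008,0,0.0041,0.0113,0.0017,0,0.0061,0.0169,0.0025,0,0.0081,0.0226,0.0034,0,0.0102,0.0282,0.0042,0,0.0122,0.0339,0.0051,0,0.0142,0.0395,0.0059,0,0.0163,0.0452,0.0067,0,0.0183,0.0508,0.0076,0,0.0203,0.0564,0.0084,0]'
python3 - <<'E'
from h import *;status();o,W=wrist('w2');g=tog(W[np.isfinite(W[:,0])],np.load('p.npy'))
c=g[(abs(g[:,1])<25)&(g[:,0]>-70)&(g[:,0]<60)]
for x in range(-60,60,10):
  q=c[abs(c[:,0]-x)<5]
  if len(q):print(x,len(q),np.round(np.median(q[:,2])))
E
```

```text
t: 5.32
ee_pos: [546.5, -90.6, 63.6]
orientation: [-2.571, -1.805, 0.0]
ft_force: [-0.8, -5.1, 4.9]
width: 13.1
grasp_force: 2.3
tcp in gutter [[-28.5   0.   63.6]] tool y yaw rel -1.572 q [-0.19  0.55  1.88 -0.    0.71  0.16] F [-0.8 -5.1  4.9] 5.3167
-60 319 37.0
-50 376 39.0
-40 700 40.0
-30 533 121.0
-20 3179 108.0
-10 5015 168.0
0 16995 163.0
10 2979 96.0
20 3350 93.0
30 3696 80.0
40 1960 52.0
50 2102 53.0
```

View pics/w2.png

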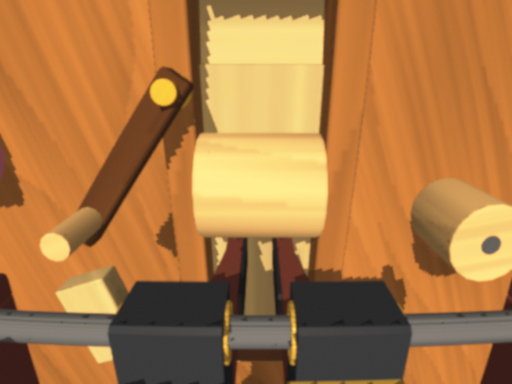

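The picture shows the roller square and centred at (260,185), held by the fingers. The peg at (55,247) is clear on the left. Next I push it over the crest.

```bash
python3 -m creep '[0.002,0.0056,0.0008,0,0.0041,0.0113,0.0017,0,0.0061,0.0169,0.0025,0,0.0081,0.0226,0.0034,0,0.0102,0.0282,0.0042,0,0.0122,0.0339,0.0051,0,0.0142,0.0395,0.0059,0,0.0163,0.0452,0.0067,0,0.0178,0.0494,0.0074,0,0.0193,0.0536,0.008,0]'; python3 -m creep '[0,0,0,0,0,0,0,0,0,0,0,0,0,0,0,0,0,0,0,0,0,0,0,0]'
python3 - <<'E'
from h import *;status();o,W=wrist('w3');g=tog(W[np.isfinite(W[:,0])],np.load('p.npy'))
c=g[(abs(g[:,1])<25)&(g[:,0]>40)&(g[:,0]<130)]
for x in range(45,125,5):
  q=c[abs(c[:,0]-x)<2]
  if len(q):print(x,len(q),np.round(np.median(q[:,2])))
E
```

```text
t: 6.2
ee_pos: [566.2, -37.1, 71.6]
orientation: [2.571, 1.805, 0.001]
ft_force: [0.8, -3.5, 1.7]
width: 13.4
grasp_force: 1.3
t: 6.7
ee_pos: [565.5, -37.7, 71.4]
orientation: [-2.572, -1.804, 0.0]
ft_force: [0.0, 0.4, -0.1]
width: 13.3
grasp_force: 0.0
tcp in gutter [[27.8  0.1 71.4]] tool y yaw rel -1.572 q [-0.09  0.55  1.85  0.    0.74  0.26] F [ 0.   0.4 -0.1] 6.7
45 1360 176.0
50 3435 176.0
55 4785 172.0
60 9505 169.0
65 1175 104.0
70 1208 104.0
75 1298 102.0
80 1393 99.0
85 1618 93.0
90 1399 78.0
95 724 49.0
100 704 48.0
105 731 48.0
110 1079 95.0
115 1420 97.0
120 1420 97.0
```

View pics/w3.png

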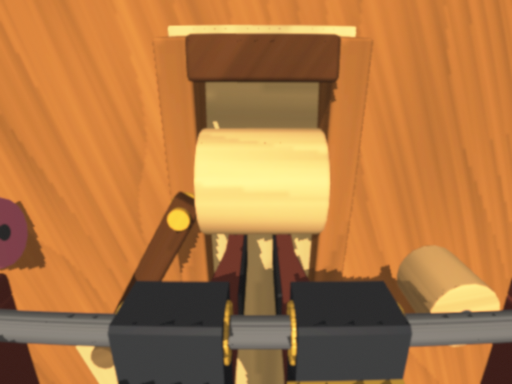

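The picture shows the roller at (262,180), sitting right on the crest with a gap to the stop (263,55). It needs a few more mm of push.

```bash
python3 -m creep '[0.001,0.0028,0.0004,0,0.002,0.0056,0.0008,0,0.003,0.0084,0.0012,0,0.0041,0.0113,0.0016,0,0.0041,0.0113,0.0016,0,0.0041,0.0113,0.0016,0,0.0041,0.0113,0.0016,0,0.0041,0.0113,0.0016,0,0.0041,0.0113,0.0016,0,0.0041,0.0113,0.0016,0]'
python3 - <<'E'
from h import *;status();o,W=wrist('w4');g=tog(W[np.isfinite(W[:,0])],np.load('p.npy'))
c=g[(abs(g[:,1])<25)&(g[:,0]>40)&(g[:,0]<130)]
for x in range(65,120,4):
  q=c[abs(c[:,0]-x)<2]
  if len(q):print(x,len(q),np.round(np.median(q[:,2])))
E
```

```text
t: 7.58
ee_pos: [569.7, -26.4, 73.0]
orientation: [-2.572, -1.804, 0.0]
ft_force: [-0.8, -0.0, 0.2]
width: 13.0
grasp_force: 0.0
tcp in gutter [[39.8 -0.1 73. ]] tool y yaw rel -1.572 q [-0.07  0.56  1.84  0.    0.75  0.28] F [-0.8 -0.   0.2] 7.5833
65 4114 177.0
69 3971 178.0
73 8535 170.0
77 872 98.0
81 1034 99.0
85 1066 99.0
89 1179 99.0
93 1201 98.0
97 1245 96.0
101 1252 93.0
105 1243 89.0
109 843 85.0
113 1232 97.0
117 1253 97.0
```

The roller is seated: top at z≈99 around x≈85, and contact force is zero. Next I compute the waypoints for the keeper push.

Run:
```python
from h import *
p=np.load('p.npy');c,s=np.cos(p[2]),np.sin(p[2])
cur=np.array([39.8,-.1,73])
pts=[(28,0,73),(28,0,138),(10.5,102,138),(10.5,102,98)]
for th,D in [(-.45,21),(-.2,20),(0,20),(.2,21),(.4,22),(.6,22.5),(.8,22.5),(1.0,21),(1.2,19),(1.4,17.5),(1.57,18)]:
    pts.append((48-66*np.cos(th)-D*np.sin(th),38-66*np.sin(th)+D*np.cos(th),98))
for q in pts:
    d=np.array(q)-cur;print(np.round(q,0),np.round([(c*d[0]-s*d[1])/1e3,(s*d[0]+c*d[1])/1e3,d[2]/1e3],4))
```

```text
[28  0 73] [-0.0041 -0.0111  0.    ]
[ 28   0 138] [-0.0041 -0.0111  0.065 ]
[ 10. 102. 138.] [-0.106  0.007  0.065]
[ 10. 102.  98.] [-0.106  0.007  0.025]
[-2. 86. 98.] [-0.0949 -0.0106  0.025 ]
[-13.  71.  98.] [-0.0844 -0.0254  0.025 ]
[-18.  58.  98.] [-0.0742 -0.0347  0.025 ]
[-21.  45.  98.] [-0.0634 -0.0416  0.025 ]
[-21.  33.  98.] [-0.0514 -0.0465  0.025 ]
[-19.  19.  98.] [-0.0382 -0.0489  0.025 ]
[-14.   6.  98.] [-0.0243 -0.0486  0.025 ]
[-5. -6. 98.] [-0.0096 -0.0445  0.025 ]
[  6. -17.  98.] [ 0.0042 -0.037   0.025 ]
[ 20. -24.  98.] [ 0.0157 -0.0272  0.025 ]
[ 30. -28.  98.] [ 0.0229 -0.0187  0.025 ]
```

```bash
python3 -m creep '[-0.004,-0.011,0,0,-0.004,-0.011,0.03,0,-0.004,-0.011,0.065,0,-0.038,-0.005,0.065,0,-0.072,0.001,0.065,0,-0.106,0.007,0.065,0,-0.106,0.007,0.065,0,-0.106,0.007,0.045,0,-0.106,0.007,0.025,0,-0.106,0.007,0.025,0]' 0; python3 -m creep '[0,0,0,0,0,0,0,0]'
python3 - <<'E'
from h import *;status();o,W=wrist('w5')
from workcell import cams
im,d=cams.get_image('top');cv2.imwrite('pics/t5.png',cv2.resize(im[140:240,220:380,::-1],None,fx=5,fy=5))
E
```

```text
t: 8.47
ee_pos: [462.0, -19.7, 96.0]
orientation: [-2.57, -1.803, 0.005]
ft_force: [-1.0, 0.4, -1.0]
width: 0.5
grasp_force: 0.0
t: 8.63
ee_pos: [464.2, -19.6, 98.6]
orientation: [2.572, 1.804, 0.0]
ft_force: [-0.5, 0.1, 0.2]
width: 0.3
grasp_force: 0.0
tcp in gutter [[ 10.4 101.5  98.6]] tool y yaw rel -1.573 q [-0.07  0.39  2.06 -0.    0.69  0.28] F [-0.5  0.1  0.2] 8.6333
```

View pics/w5.png

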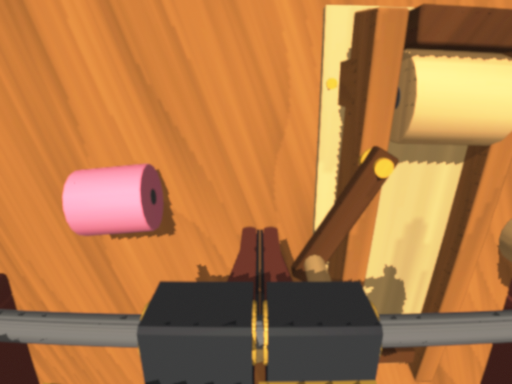

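The picture shows the roller against the stop (455,98) and the shut fingers at (262,260), just outside the peg (316,265). Next I push the peg along its arc.

```bash
python3 -m creep '[0.0055,-0.009,0,0,0.011,-0.0176,0,0,0.0165,-0.025,0,0,0.0216,-0.0324,0,0,0.0268,-0.0372,0,0,0.0318,-0.0417,0,0,0.0372,-0.0454,0,0,0.0426,-0.0486,0,0,0.0486,-0.0512,0,0,0.0546,-0.0535,0,0]'; python3 -m creep '[0.0066,-0.0015,0,0,0.0132,-0.0024,0,0,0.0201,-0.0024,0,0,0.0271,-0.0021,0,0,0.0344,-0.0003,0,0,0.0418,0.002,0,0,0.0487,0.0055,0,0,0.0556,0.0095,0,0,0.0556,0.0095,0,0]'
python3 - <<'E'
from h import *;status();o,W=wrist('w6')
E
```

```text
t: 9.57
ee_pos: [518.9, -72.9, 98.0]
orientation: [-2.571, -1.805, 0.0]
ft_force: [-0.6, 1.1, 0.1]
width: 0.4
grasp_force: 0.3
t: 10.32
ee_pos: [575.7, -62.5, 98.2]
orientation: [2.57, 1.805, 0.002]
ft_force: [-0.0, 0.2, 0.6]
width: 0.3
grasp_force: 0.0
tcp in gutter [[  7.8 -17.9  98.2]] tool y yaw rel -1.572 q [-0.13  0.53  1.81  0.    0.8   0.22] F [-0.   0.2  0.6] 10.3167
```

View pics/w6.png

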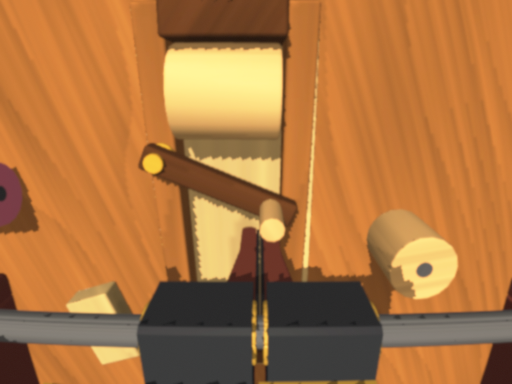

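The keeper bar, from pivot (152,162) to peg (272,225), is about 1.2 rad round with the fingers behind the peg. I finish the last bit slowly.

```bash
python3 -m creep '[0.005,0.0045,0,0,0.0097,0.0093,0,0,0.013,0.013,0,0,0.0155,0.0162,0,0,0.0175,0.0188,0,0,0.0175,0.0188,0,0,0.0175,0.0188,0,0]'
python3 - <<'E'
from h import *;status();o,W=wrist('w7');g=tog(W[np.isfinite(W[:,0])],np.load('p.npy'))
q=g[(g[:,2]>104)&(g[:,2]<121)&(abs(g[:,0]-45)<18)&(abs(g[:,1]+28)<18)&(g[:,0]>36)];print('peg',len(q),q.mean(0) if len(q) else 0)
k=g[(g[:,2]>83)&(g[:,2]<93)&(g[:,0]<58)&(g[:,0]>25)&(g[:,1]>-20)&(g[:,1]<30)]
if len(k)>5:
    print('bar',len(k),k.mean(0),'angle',1.5708+np.polyfit(k[:,1],k[:,0],1)[0])
E
```

```text
t: 10.95
ee_pos: [591.6, -44.3, 98.1]
orientation: [2.571, 1.805, 0.0]
ft_force: [-0.5, -0.3, 0.8]
width: 0.5
grasp_force: 0.0
tcp in gutter [[ 30.4 -26.7  98.1]] tool y yaw rel -1.572 q [-0.09  0.54  1.78  0.    0.82  0.25] F [-0.5 -0.3  0.8] 10.95
peg 1104 [ 46.3003963  -27.04469387 115.25415234]
bar 2492 [50.61039432  4.93105513 89.44585636] angle 1.6132159078977963
```

View pics/w7.png

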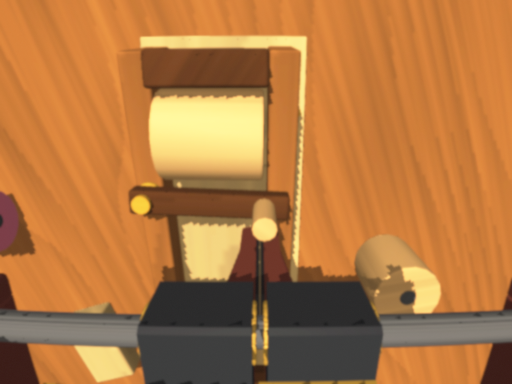

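The picture shows the bar (210,203) square across the gutter behind the seated roller (208,138), with the peg at about x≈47, which is ≈1.55 rad. Backing off and handing in.

```bash
python3 -m creep '[-0.003,-0.0085,0,0,-0.006,-0.017,0,0,-0.006,-0.017,0.03,0,-0.006,-0.017,0.06,0,-0.006,-0.017,0.06,0,-0.006,-0.017,0.06,0]' && python3 -c "
from h import *
o,W=wrist('w8');g=tog(W[np.isfinite(W[:,0])],np.load('p.npy'))
q=g[(g[:,2]>112)&(g[:,2]<121)&(abs(g[:,0]-45)<18)&(abs(g[:,1]+28)<14)];print('peg',len(q),q.mean(0))
r=g[(g[:,2]>94)&(g[:,2]<102)&(g[:,0]>60)&(g[:,0]<106)&(abs(g[:,1])<25)];print('roller',r.mean(0),r[:,2].max())
from workcell import ticket;print(ticket.close_job())"
```

```text
t: 11.5
ee_pos: [586.4, -62.6, 159.8]
orientation: [2.57, 1.802, 0.004]
ft_force: [-0.5, -0.9, -0.9]
width: 0.5
grasp_force: 0.0
peg 300 [ 48.48835579 -28.35158626 117.62841173]
roller [85.34430162 -0.26625273 97.53317113] 101.08290578550029
the job is handed in; nothing more can be done
None
```

The roller sits in the pocket against the end stop and the keeper stands square across the gutter behind it; the job was handed in at about 11.5 s, and no verdict came back.

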